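# Scan the rivet tin in the bag workshop

### The arm

A 6-joint arm with a two-finger parallel gripper is mounted at the origin on the work surface. World frame = base frame: x ahead of the robot, y to its left, z up, the work surface at z = 0. Lengths are in m, angles in degrees, forces in N, time in s.
With the tool pointing down it reaches from about 0.325 to 0.775 m from the base axis. Payload 9.3 kg.
Tool frame: the origin (TCP) lies at the very end of the fingers, on their centre line; the grasp point (between the pads) lies 19 mm behind it (arm.grip_point_offset is the distance from the TCP to the grasp point, in m); z points along the fingers, x is the direction in which the jaws open and shut, and the axes are right-handed (so a half turn about z gives the same grasp; the last joint's range is limited). The gripper opens to 85 mm and grips with 20 to 120 N. Pads are 22 mm wide; open, the fingers measure 114 mm over their backs; the gripper's body (76 mm by 85 mm) begins 54 mm behind the grasp point. The pads swing forward as they close: fully open they stand 13 mm farther back than shut.
Start: joints at [-81.394, 14.817, 1.232, 76.415, 0, 81.257], TCP at [0.164, -0.525, 0.231] pointing down, gripper open.
Joint ranges: [-174.27, 174.27], [-52.1, 104.24], [-59.71, 78.15], [-110.17, 111.67], [-87.03, 83.33], [-180, 180]. Speed limits (degrees/s): [127.2, 127.2, 159.86, 180, 180, 180].

### API

Orientations are given as a 3x3 rotation matrix whose columns are the frame's x, y, z axes.
In Python, from workcell import arm, imaging, job, spot_in, trace, tip_of gives the robot as it stands.
- The arm moves only by the shell command python3 -m inch 'ROWS' [FORCE]. ROWS is text: rows parted by semicolons, each of 5 numbers parted by spaces: the opening, from 0 (shut) to 1 (fully open), then the shift along the tool's x, y, z in cm, then the turn about the tool's z in rad. In form: fingers x y z turn; .... A call has 1 to 12 rows; each row shifts and turns the commanded pose from where the row before left it, along the tool's axes as they then stand; what a row does not reach is not made up. A row lasts 1/12 s, in which the tool goes at most 41.7 mm and 7.16 degrees, less where a joint would pass 70% of its speed; a pose out of reach is approached as far as the arm can. A call is refused whole if a number of a shift passes 4.17 or a number of a turn 0.125, either way. A call with a gripper value outside its range is refused whole. The fingers move at their own pace and stop on an object; FORCE is the grip in N (left out, the last holds). Time passes only in rows, so rows that do not move let the fingers close. It gives the time, the measured TCP pose, the force and the opening at its end, in the units of the state.
- arm.sense(): the state, without advancing time (a new reading comes with each control period).
- imaging.snapshot(name): name is "scene" or "top" or "wrist"; returns a dict with "pixels" (420x560x3 uint8, red, green, blue), "fovy" (degrees; the focal length in pixels is half the picture's height over the tangent of half this angle, whatever the lens; pixels are square), "cx", "cy" (the principal point, pixels), "extrinsics" (4x4, takes a point from camera to world coordinates). Camera axes: x right, y down, z forward; pixel columns grow to the right and rows downward; lengths in m; the calibration is good to about 2 mm. A picture is of the moment at which its call begins. There is no depth.
- job.finish_job(): hands the job in, once; it reports no verdict.
Trained networks look in a picture, given as the dict that the camera call returned (one of the last four; its "shot" number tells which), for a name from the list of things; names that differ only in an ending like _2 or _b are one class to them, and where a whole thing is asked for, a point or a joint stands for the part that bears it (a point fixed in the world has none). Each returns a list of dicts, best first, with "confidence" (0 to 1); they miss things now and then, are a little off and sometimes report something else, mostly with a low value. They report only what shows in the picture. A call takes as long as a camera call. They do not tell look-alikes from the thing itself.
- spot_in(label, picture): "at" ([x, y, z] in m, in the coordinates of the camera as it stood for that picture, good to about 4 mm: the middle of the surface that is visible of it).
- trace(label, picture): "region" (420x560 bool, what is visible of it).
- tip_of(label, picture): "at" ([x, y, z] in m, in the coordinates of the camera as it stood for that picture, good to about 4 mm: a listed point, or the origin of a listed thing).
The state is a dict: "time_s": time; "qpos": joint angles; "joint_velocities": joint speeds; "tau": joint torques, N m; "tool_pos": TCP position; "tcp_rot": TCP orientation; "force": force on the tool from outside, world axes, zero at the start; "ft_torque": the same for the moment, N m; "finger_gap": finger opening in m.
Only numpy, scipy, OpenCV 4.12 (cv2) and the standard library are available. Lean on these libraries where they do the work, as an engineer would, in place of code of your own. Each camera call takes 0.05 s, during which the arm holds its last target. There are 200 camera calls.

### The job

Pick up the pocket barcode scanner from its charging pad and aim its window straight down at the middle of the label on the round tin, from about 6 cm above the label and with the scanner's wide side in line with the label's long side; hold it still there for two seconds. Then stand the scanner upright in the middle of its charging pad again without dropping it, and let go. Leave the tin where it stands.

Things in the scene. Friction and masses are not known exactly. Their poses are not given: they have to be found in the camera images.
- scanner_center (a point): Centre of the loose scanner (0.11 to 0.23 kg), half-way up, 39 mm above the window in its underside. 78 mm tall: black head 70 (x) by 46 (y) by 14 mm, on it a grey block 50 by 30 by 48 mm, then a 40 by 16 by 16 mm cap. It stands on the pad, window down; grip the block at this point, across its 30 mm (y). z is up; it looks along -z and its scan line lies along x.
- label (a point): Middle of the barcode label on top of the round steel tin (99 mm across, 45 mm high, loose, 0.3 to 0.65 kg), at the height of its top. White paper, 60 mm (x, the long side; the bars are ranged along it) by 32 mm (y), z up. Square and oblong cartons nearby carry like labels; only the round tin's counts.
- pad: Charging pad: flat white disc, 130 mm across and 8 mm thick, with a small plug stub at its edge, fixed to the table. Origin at the centre of its underside, on the table; z up. The scanner stands freely on its flat top.
There are look-alikes about, which are no part of the job. Leave any pink look-alike of the part that bears scanner_center alone. What is shaped like the part that bears label but blue is not meant.

How it is judged:
By the outcome, as a careful person would: the job done as asked, in the order asked, and still so for the second after the job is handed in, with the robot touching nothing.
It also fails if it takes over 48 s, if anything falls off the work surface, if the arm or the gripper's body presses on something with over 40 N, if the wrist force passes 120 N, or if a joint passes its speed limit or range.

## Working session

There is one attempt and no reset: what is moved stays moved. The work goes in short steps, Python scripts to look and compute and a shell command to move; the robot and the scene stay as the last step left them, time stands still between calls to the robot, and variables do not carry over. Pictures are saved under pics/ and viewed, about 8 in all and at most 12, crops included, and the job is handed in when it is done.

```bash
mkdir -p pics; cat > h.py <<'E'
import numpy as np, cv2
from workcell import arm, imaging, job, spot_in, trace, tip_of
def W(s,p): return (np.array(s["extrinsics"])@np.r_[p,1])[:3]
def ray(s,u,v,z):
    f=210/np.tan(np.radians(s["fovy"])/2); E=np.array(s["extrinsics"])
    d=E[:3,:3]@np.array([(u-s["cx"])/f,(v-s["cy"])/f,1]); o=E[:3,3]
    return o+d*(z-o[2])/d[2]
def save(s,n): cv2.imwrite(f"pics/{n}.png",np.ascontiguousarray(s["pixels"][:,:,::-1]))
E
python3 - <<'E'
from h import *
np.set_printoptions(precision=4,suppress=True)
print(arm.sense()); ims=[]
for n in("top","scene"):
    s=imaging.snapshot(n); print(n,s["cx"],s["cy"],s["fovy"],np.array(s["extrinsics"])[:3,3]); ims.append(s["pixels"])
    for l in("scanner_center","label","pad"):
        for d in tip_of(l,s):
            print(l,d["confidence"],W(s,d["at"]))
save({"pixels":ims[0]},"top1");save({"pixels":ims[1]},"scene1")
E
```

```text
{'time_s': 0.0, 'qpos': array([-81.393 ,  14.8491,   1.1892,  76.4145,   0.0014,  81.2593]), 'joint_velocities': array([-0.0588, -0.0035, -0.0777,  0.0744,  0.0552,  0.0537]), 'tau': array([  0.0017, -55.5642,  34.4525,   0.0139,   0.0001,   0.    ]), 'tool_pos': array([ 0.164 , -0.5247,  0.2307]), 'tcp_rot': array([[ 0.2982, -0.9545, -0.0002],
       [-0.9545, -0.2982,  0.0013],
       [-0.0013, -0.0002, -1.    ]]), 'force': array([ 0.4022,  0.1287, -0.3648]), 'ft_torque': array([ 0.0142, -0.0625, -0.0657]), 'finger_gap': 0.08549066980302136}
top 276.2203141773231 213.82193154421265 48.81606219268551 [ 0.3386 -0.0499  1.1045]
scanner_center 0.59 [ 0.2667 -0.2231  0.0394]
scanner_center 0.56 [0.3393 0.2183 0.0414]
label 0.76 [ 0.2957 -0.3422  0.0453]
label 0.75 [ 0.4304 -0.4231  0.0446]
label 0.62 [ 0.4523 -0.2693  0.0508]
pad 0.84 [0.4315 0.0404 0.0004]
scene 283.8814395943526 221.05485668758263 45.36701609868632 [ 1.1005 -0.1029  1.0406]
scanner_center 0.8 [0.3445 0.2253 0.046 ]
scanner_center 0.61 [0.432  0.0475 0.0511]
label 0.77 [ 0.2932 -0.3407  0.044 ]
label 0.67 [ 0.4327 -0.4195  0.0471]
label 0.62 [ 0.45   -0.2692  0.0465]
pad 0.84 [ 0.4338  0.0498 -0.0002]
```

View pics/top1.png

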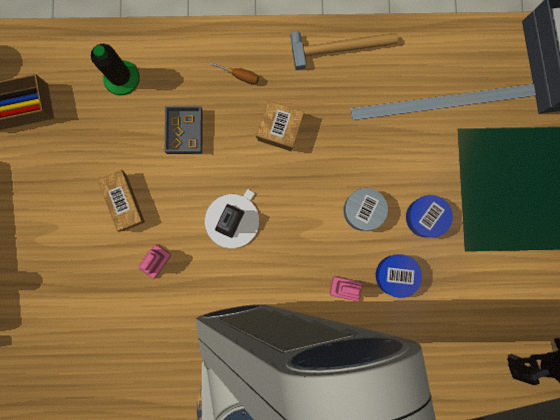

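View pics/scene1.png

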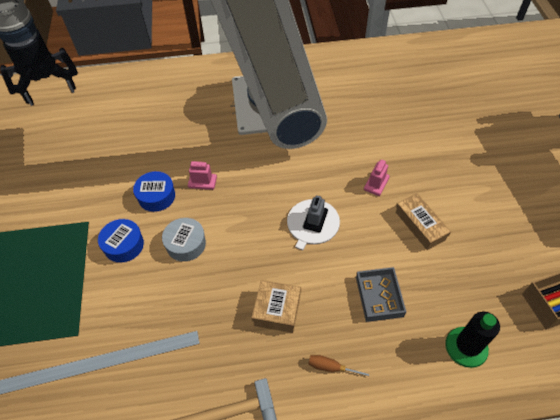

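```bash
python3 - <<'E'
from h import *
np.set_printoptions(precision=4,suppress=True)
s=imaging.snapshot("top"); P=s["pixels"]
for d in trace("scanner_center",s):
    m=d["region"].astype(np.uint8); r=cv2.minAreaRect(np.argwhere(m)[:,::-1].astype(np.float32)); print("scan",d["confidence"],m.sum(),r)
for d in trace("label",s):
    m=d["region"]; v,u=np.argwhere(m).mean(0); print("lab",d["confidence"],m.sum(),u,v)
    if abs(u-366)<12 and abs(v-209)<12: 
        hsv=cv2.cvtColor(P,cv2.COLOR_RGB2HSV); w=(m&(P.min(2)>190)).astype(np.uint8)
        w=cv2.morphologyEx(w,cv2.MORPH_CLOSE,np.ones((5,5)))
        r=cv2.minAreaRect(np.argwhere(w)[:,::-1].astype(np.float32));b=cv2.boxPoints(r); print(r); print(np.array([ray(s,*q,.045) for q in b]), ray(s,*r[0],.045))
a=cv2.resize(P[180:260,190:270],None,fx=5,fy=5,interpolation=2);b=cv2.resize(P[170:250,326:406],None,fx=5,fy=5,interpolation=2)
save({"pixels":np.hstack([a,b])},"crop1")
E
```

```text
scan 0.75 611 ((229.80001831054688, 220.4000244140625), (20.57182502746582, 30.4105224609375), 26.56505012512207)
scan 0.74 623 ((154.26922607421875, 260.34613037109375), (21.910654067993164, 30.231159210205078), 33.690067291259766)
scan 0.67 584 ((345.3528747558594, 287.9117431640625), (30.58719825744629, 19.63220977783203), 12.528807640075684)
lab 0.96 1546 398.48382923673995 275.2406209573092
lab 0.69 1490 365.544966442953 209.08322147651006
((0.0, 0.0), (0.0, 0.0), 0.0)
[[0.9698 0.5866 0.045 ]
 [0.9698 0.5866 0.045 ]
 [0.9698 0.5866 0.045 ]
 [0.9698 0.5866 0.045 ]] [0.9698 0.5866 0.045 ]
lab 0.68 1550 429.22709677419357 215.53096774193548
```

View pics/crop1.png

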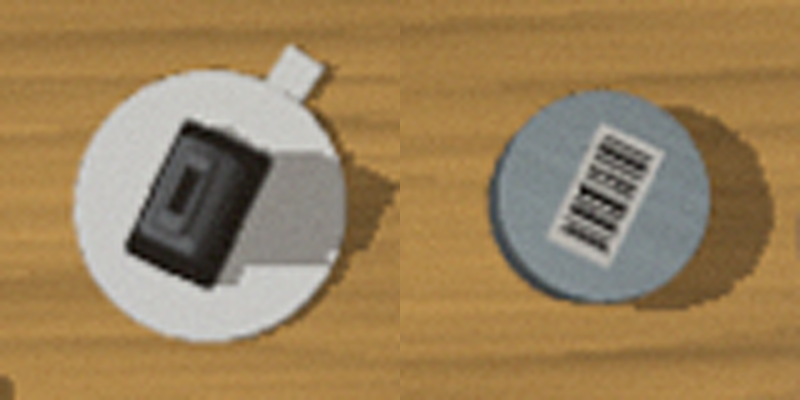

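```bash
R='1 -2.33 -2.13 0 0'; python3 -m inch '1 -2.33 -2.13 0 0;1 -2.33 -2.13 0 0;1 -2.33 -2.13 0 0;1 -2.33 -2.13 0 0;1 -2.33 -2.13 0 0;1 -2.33 -2.13 0 0;1 -2.33 -2.13 0 0;1 -2.33 -2.13 0 0;1 -2.33 -2.13 0 0;1 -2.33 -2.13 0 0'
python3 -m inch '1 -2.33 -2.13 0 0;1 -2.33 -2.13 0 0;1 -2.33 -2.13 0 0;1 -2.33 -2.13 0 0;1 -2.33 -2.13 0 0;1 -2.33 -2.13 0 0;1 -2.33 -2.13 0 0;1 -2.33 -2.13 0 0;1 -2.33 -2.13 0 0;1 -2.33 -2.13 0 0'
python3 -m inch '1 0 0 0 -0.12;1 0 0 0 -0.12;1 0 0 0 -0.12;1 0 0 0 -0.12;1 0 0 0 -0.12;1 0 0 0 -0.12;1 0 0 0 -0.12;1 0 0 0 -0.12;1 0 0 0 -0.12;1 0 0 0 -0.12'
python3 -m inch '1 0 0 0 -0.12;1 0 0 0 -0.12;1 0 0 0 -0.12;1 0 0 0 -0.12;1 0 0 0 -0.12;1 0 0 0 -0.12;1 0 0 0 -0.12;1 0 0 0 -0.12;1 0 0 0 -0.12;1 0 0 0 -0.11;1 0 0 0 0;1 0 0 0 0'
cat > look.py <<'E'
from h import *
import sys
np.set_printoptions(precision=4,suppress=True)
st=arm.sense(); R=np.array(st["tcp_rot"]); print(st["tool_pos"],np.degrees(np.arctan2(R[1,0],R[0,0])),st["qpos"],st["force"])
for n in("wrist","top"):
    s=imaging.snapshot(n)
    for l in sys.argv[2].split(","):
        for d in tip_of(l,s): print(n,l,d["confidence"],W(s,d["at"]))
    if n=="wrist": save(s,sys.argv[1])
E
python3 look.py w1 scanner_center,pad
```

```text
time_s: 1.38
tool_pos: [0.2981, -0.2376, 0.2315]
tcp_rot: [[0.298, -0.955, 0.0], [-0.955, -0.298, -0.0], [0.001, -0.0, -1.0]]
force: [0.9, -0.2, -0.4]
finger_gap: 0.0856
time_s: 2.22
tool_pos: [0.432, 0.0486, 0.2315]
tcp_rot: [[0.298, -0.954, 0.001], [-0.954, -0.298, -0.0], [0.0, -0.001, -1.0]]
force: [1.0, -0.7, -0.1]
finger_gap: 0.0854
time_s: 3.05
tool_pos: [0.4317, 0.0469, 0.2314]
tcp_rot: [[0.998, -0.062, 0.0], [-0.062, -0.998, -0.0], [0.0, 0.0, -1.0]]
force: [-0.2, -0.5, 0.9]
finger_gap: 0.085
time_s: 4.05
tool_pos: [0.4317, 0.0468, 0.2314]
tcp_rot: [[0.437, 0.899, 0.0], [0.899, -0.437, -0.0], [0.0, 0.0, -1.0]]
force: [-0.5, 0.6, 0.6]
finger_gap: 0.0855
[0.4317 0.0468 0.2314] 64.08652886110914 [ -4.9075   3.4657 -12.7904  73.7325  -0.0004  21.006 ] [-0.5028  0.5671  0.6177]
wrist scanner_center 0.82 [0.4364 0.0504 0.0509]
wrist scanner_center 0.56 [0.3436 0.2255 0.0323]
top scanner_center 0.77 [ 0.2713 -0.2226  0.0393]
top scanner_center 0.47 [0.4266 0.0479 0.0468]
top pad 0.57 [0.4359 0.0388 0.0017]
```

View pics/w1.png

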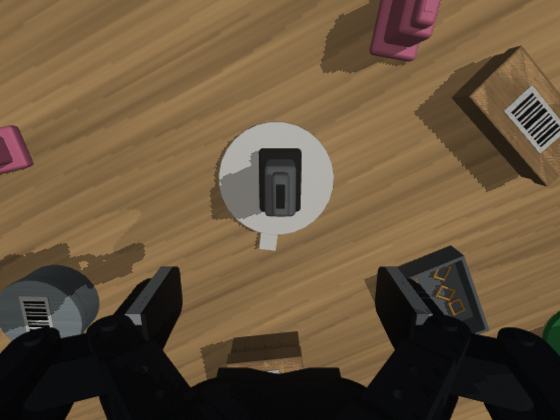

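```bash
cat > meas.py <<'E'
from h import *
np.set_printoptions(precision=4,suppress=True)
s=imaging.snapshot("wrist")
st=arm.sense(); R=np.array(st["tcp_rot"]); print(np.array(s["extrinsics"])[:3].round(4))
P=s["pixels"].astype(int)
# black head: dark
for d in trace("scanner_center",s)[:2]:
    m=d["region"].astype(np.uint8); r=cv2.minAreaRect(np.argwhere(m)[:,::-1].astype(np.float32)); print("scan",d["confidence"],r)
for d in trace("pad",s)[:1]:
    m=d["region"]; 
    w=m.astype(np.uint8); c=cv2.convexHull(np.argwhere(w)[:,::-1]); print("pad",cv2.fitEllipse(c), cv2.minEnclosingCircle(c), np.argwhere(m).min(0),np.argwhere(m).max(0))
print("pad by eye",ray(s,276,178,.008))
for q in [(259,149),(302,149),(259,216),(302,216)]: print("head",ray(s,*q,.022))
save({"pixels":cv2.resize(s["pixels"][110:260,200:350],None,fx=4,fy=4,interpolation=2)},"w1c")
E
python3 meas.py
```

```text
[[ 0.4358  0.8619  0.2594  0.3658]
 [ 0.9    -0.4172 -0.1259  0.0799]
 [-0.0003  0.2883 -0.9575  0.3726]]
scan 0.89 ((279.9999694824219, 181.49996948242188), (68.99998474121094, 41.99999237060547), 90.0)
scan 0.81 ((404.6764831542969, 26.794103622436523), (57.48093795776367, 69.12265014648438), 14.03624439239502)
pad ((275.21600341796875, 183.10574340820312), (112.25845336914062, 126.63865661621094), 7.418292999267578) ((274.8318176269531, 185.62423706054688), 63.89105224609375) [122 219] [249 333]
pad by eye [0.4301 0.0458 0.008 ]
head [0.3922 0.0446 0.022 ]
head [0.4118 0.0851 0.022 ]
head [0.458  0.0114 0.022 ]
head [0.4788 0.0544 0.022 ]
```

View pics/w1c.png

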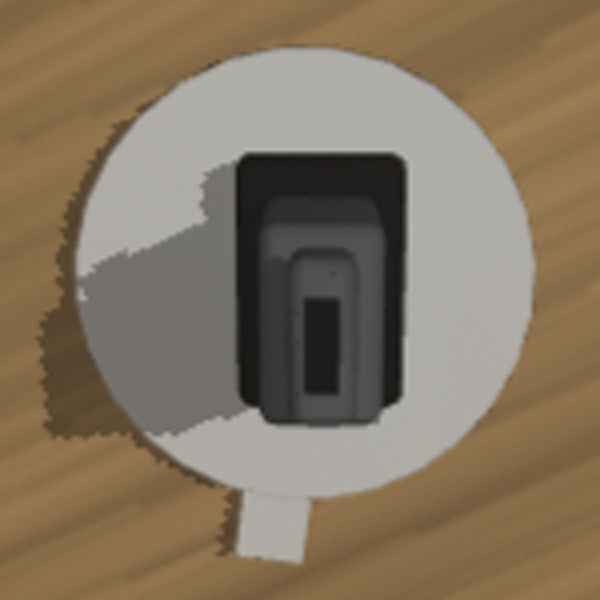

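```bash
python3 - <<'E'
from h import *
np.set_printoptions(precision=4,suppress=True)
s=imaging.snapshot("wrist"); st=arm.sense(); R=np.array(st["tcp_rot"])
c=[ray(s,u,v,.022) for u,v in [(259.5,148.6),(301.2,148.6),(301.2,211.3),(259.5,211.3)]]
m=np.mean(c,0); print("head",m,"w,l",np.linalg.norm(c[0]-c[1]),np.linalg.norm(c[2]-c[1]))
p=[ray(s,u,v,.008) for u,v in [(219,178),(333.5,178),(276.2,121.7),(276.2,234.5)]]
print("pad",np.mean(p,0),np.linalg.norm(p[0]-p[1]),np.linalg.norm(p[2]-p[3]))
print("cap",ray(s,281.25,193,.086))
print("tool xy delta to head",R.T@(m-st["tool_pos"]), "pad in tool rel head",R.T@(np.mean(p,0)-m))
E
```

```text
head [0.4325 0.05   0.022 ] w,l 0.043652514874282775 0.0686584232905065
pad [0.4317 0.0453 0.008 ] 0.12788423240237923 0.12822963063620835
cap [0.4306 0.0514 0.086 ]
tool xy delta to head [ 0.0032 -0.0006  0.2093] pad in tool rel head [-0.0045  0.0014  0.014 ]
```

```bash
python3 -m inch '1 0.3 0 2.5 0;1 0 0 2.5 0;1 0 0 2.5 0;1 0 0 2.5 0;1 0 0 2.5 0;1 0 0 2.5 0;1 0 0 2 0;1 0 0 1.8 0;1 0 0 1.5 0;1 0 0 0 0;1 0 0 0 0' 30
python3 -m inch '0.6 0 0 0 0;0.5 0 0 0 0;0.4 0 0 0 0;0.35 0 0 0 0;0.3 0 0 0 0;0.25 0 0 0 0;0.2 0 0 0 0;0.1 0 0 0 0;0 0 0 0 0;0 0 0 0 0;0 0 0 0 0;0 0 0 0 0' 40
```

```text
time_s: 5.47
tool_pos: [0.4326, 0.0496, 0.0281]
tcp_rot: [[0.434, 0.901, -0.002], [0.901, -0.434, 0.0], [-0.001, -0.001, -1.0]]
force: [-0.3, 0.0, 0.7]
finger_gap: 0.0851
time_s: 6.47
tool_pos: [0.4334, 0.0495, 0.0289]
tcp_rot: [[0.434, 0.901, 0.001], [0.901, -0.434, -0.0], [0.0, 0.001, -1.0]]
force: [-1.2, -0.3, 6.5]
finger_gap: 0.03
```

```bash
python3 -m inch '0 0 0 -0.5 0;0 0 0 -1 0;0 0 0 -1.5 0;0 0 0 -2 0;0 0 0 -2 0;0 0 0 -2 0;0 0 0 -1.5 0;0 0 0 -1 0;0 0 0 -0.5 0;0 0 0 0 0'
python3 -m inch '0 -1 0.5 0 0;0 -1.5 0.9 0 0;0 -2.3 1.3 0 0;0 -2.6 1.4 0 0;0 -2.6 1.4 0 0;0 -2.6 1.4 0 0;0 -2.6 1.4 0 0;0 -2.6 1.4 0 0;0 -2.6 1.4 0 0;0 -2.4 1.4 0 0;0 -2 1.2 0 0;0 -1.6 0.9 0 0'
python3 -m inch '0 -1.2 0.6 0 0;0 -0.8 0.3 0 0;0 0 0 0 0;0 0 0 0 0;0 0 0 0 0'
python3 look.py w2 scanner_center,label
```

```text
time_s: 7.3
tool_pos: [0.4333, 0.0496, 0.1493]
tcp_rot: [[0.434, 0.901, 0.002], [0.901, -0.434, -0.0], [0.001, 0.002, -1.0]]
force: [0.1, -0.1, -1.5]
finger_gap: 0.0293
time_s: 8.3
tool_pos: [0.4496, -0.2534, 0.1471]
tcp_rot: [[0.435, 0.9, -0.001], [0.9, -0.435, 0.001], [0.0, -0.001, -1.0]]
force: [-0.1, -0.4, -0.4]
finger_gap: 0.0299
time_s: 8.72
tool_pos: [0.4492, -0.2726, 0.1482]
tcp_rot: [[0.433, 0.901, -0.0], [0.901, -0.433, 0.001], [0.0, -0.001, -1.0]]
force: [-0.9, 0.5, -0.9]
finger_gap: 0.0296
[ 0.4492 -0.2726  0.1482] 64.31989733503198 [-40.4087  14.6759 -11.3599  63.9987   0.0128 -14.7286] [-0.9241  0.505  -0.8723]
wrist scanner_center 0.65 [ 0.4503 -0.2702  0.1648]
wrist label 0.83 [ 0.2966 -0.3439  0.048 ]
wrist label 0.57 [ 0.4382 -0.417   0.0452]
top scanner_center 0.79 [0.3429 0.22   0.0406]
top label 0.62 [ 0.4493 -0.2721  0.0498]
```

View pics/w2.png

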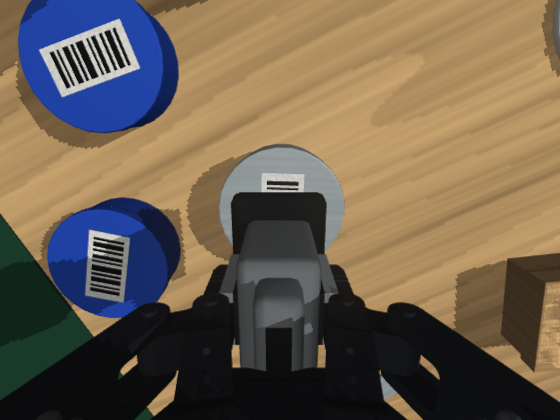

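```bash
python3 - <<'E'
from h import *
np.set_printoptions(precision=4,suppress=True)
s=imaging.snapshot("wrist"); st=arm.sense(); R=np.array(st["tcp_rot"]); T=st["tool_pos"]
g=cv2.cvtColor(s["pixels"],cv2.COLOR_RGB2GRAY)
w=(s["pixels"].min(2)>185).astype(np.uint8); w[:165]=0;w[194:]=0;w[:,:250]=0;w[:,316:]=0
r=cv2.minAreaRect(np.argwhere(w)[:,::-1].astype(np.float32)); 
yy,xx=np.where(w); print("label px",xx.min(),xx.max(),yy.min(),yy.max(),r)
a,b=ray(s,xx.min(),yy.min(),.045),ray(s,xx.max()+1,yy.min(),.045); print("edge",a,b,np.linalg.norm(a-b),"dir",np.degrees(np.arctan2(*(b-a)[1::-1])))
mid=(a+b)/2
ld=np.array([-(b-a)[1],(b-a)[0],0]);ld/=np.linalg.norm(ld)
for sg in(1,-1): print("centre",mid+sg*.03*ld, R.T@(mid+sg*.03*ld-T))
t=imaging.snapshot("top")
q=[ray(t,326+(x-400)/5,170+y/5,.045) for x,y in [(605,123),(664,150),(608,268),(548,241)]]
m=np.mean(q,0); l=q[0]-q[3]+q[1]-q[2]; print("top label",m,R.T@(m-T),np.degrees(np.arctan2(l[1],l[0])),np.linalg.norm(l)/2)
tl=ray(s,219.5,200,.045),ray(s,344.5,200,.045); print("tin mid",(tl[0]+tl[1])/2,R.T@((tl[0]+tl[1])/2-T))
# held head: near/upper edge window-corner estimate
zw=T[2]-.0289+.022
h=ray(s,232,193,zw),ray(s,326,193,zw); print("head far edge mid",R.T@((h[0]+h[1])/2-T), np.linalg.norm(h[0]-h[1]))
E
```

```text
label px 262 304 172 191 ((282.9999694824219, 181.49998474121094), (41.99999237060547, 18.999996185302734), -0.0)
edge [ 0.4182 -0.2704  0.045 ] [ 0.4321 -0.2415  0.045 ] 0.03207292007835063 dir 64.27940055773323
centre [ 0.3981 -0.2429  0.045 ] [ 0.005  -0.0594  0.1034]
centre [ 0.4522 -0.269   0.045 ] [0.005  0.0006 0.1035]
top label [ 0.4498 -0.2743  0.045 ] [-0.0009  0.0007  0.1035] -27.562233155365714 0.06120652309176399
tin mid [ 0.4442 -0.2663  0.045 ] [ 0.0039 -0.0078  0.1035]
head far edge mid [ 0.0015 -0.0372  0.0069] 0.04325403704585943
```

```bash
python3 -m inch '0 0.1 0.05 0.3 0;0 0.15 0.05 0.6 0;0 0 0 0.6 0;0 0 0 0.4 0;0 0 0 0.3 0;0 0 0 0 0;0 0 0 0 0'
python3 - <<'E'
from h import *
np.set_printoptions(precision=4,suppress=True)
st=arm.sense(); R=np.array(st["tcp_rot"]); T=st["tool_pos"];print(T)
s=imaging.snapshot("wrist"); c=imaging.snapshot("scene")
save({"pixels":np.hstack([cv2.resize(s["pixels"][120:320,180:380],(400,400),interpolation=2),cv2.resize(c["pixels"][160:280,120:240],(400,400),interpolation=2)])},"scan")
for n,x in(("w",s),("s",c)):
    for l in("scanner_center","label"):
        for d in tip_of(l,x)[:4]: print(n,l,d["confidence"],W(x,d["at"]),R.T@(W(x,d["at"])-T))
print(s["extrinsics"],s["fovy"],s["cx"],s["cy"])
E
```

```text
time_s: 9.7
tool_pos: [0.4513, -0.2717, 0.1261]
tcp_rot: [[0.434, 0.901, -0.0], [0.901, -0.434, 0.0], [0.0, -0.0, -1.0]]
force: [-0.4, -0.8, -0.7]
finger_gap: 0.0293
[ 0.4513 -0.2717  0.1261]
w label 0.91 [ 0.4362 -0.4177  0.0449] [-0.1381  0.0498  0.0811]
w label 0.65 [ 0.2946 -0.3447  0.0429] [-0.1337 -0.1094  0.0832]
s scanner_center 0.95 [ 0.4484 -0.2726  0.1478] [-0.002  -0.0023 -0.0217]
s scanner_center 0.94 [ 0.2677 -0.2199  0.0414] [-0.033  -0.1879  0.0847]
s scanner_center 0.66 [0.3426 0.2257 0.0433] [ 0.401  -0.3138  0.0829]
s label 0.86 [ 0.2971 -0.3411  0.0459] [-0.1294 -0.1088  0.0802]
s label 0.8 [ 0.4539 -0.2723  0.0472] [0.0006 0.0026 0.0789]
s label 0.64 [ 0.4284 -0.4211  0.044 ] [-0.1445  0.0442  0.0821]
[[ 0.4347  0.8625  0.2591  0.3854]
 [ 0.9006 -0.4163 -0.1252 -0.2388]
 [-0.0002  0.2878 -0.9577  0.2674]
 [ 0.      0.      0.      1.    ]] 64.72589289429689 278.2666754757191 209.68847765677782
```

View pics/scan.png

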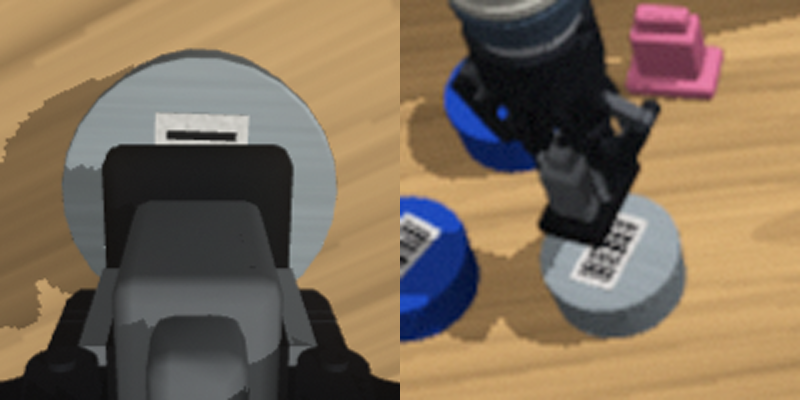

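```bash
python3 -m inch '0 0.07 0.1 0 0;0 0.08 0.13 0 0;0 0 0 0 0;0 0 0 0 0;0 0 0 0 0;0 0 0 0 0;0 0 0 0 0;0 0 0 0 0;0 0 0 0 0;0 0 0 0 0;0 0 0 0 0;0 0 0 0 0'
python3 -m inch '0 0 0 0 0;0 0 0 0 0;0 0 0 0 0;0 0 0 0 0;0 0 0 0 0;0 0 0 0 0;0 0 0 0 0;0 0 0 0 0;0 0 0 0 0;0 0 0 0 0;0 0 0 0 0;0 0 0 0 0'
python3 -m inch '0 0 0 0 0;0 0 0 0 0;0 0 0 0 0;0 0 0 0 0;0 0 0 0 0;0 0 0 0 0;0 0 0 0 0;0 0 0 0 0;0 0 0 0 0;0 0 0 0 0;0 0 0 0 0;0 0 0 0 0'
```

```text
time_s: 11.0
tool_pos: [0.4541, -0.2714, 0.1263]
tcp_rot: [[0.434, 0.901, 0.0], [0.901, -0.434, 0.0], [0.0, 0.0, -1.0]]
force: [0.1, 0.5, -0.6]
finger_gap: 0.0295
time_s: 12.0
tool_pos: [0.4541, -0.2714, 0.1263]
tcp_rot: [[0.434, 0.901, -0.0], [0.901, -0.434, 0.0], [0.0, -0.0, -1.0]]
force: [-0.2, 0.5, -0.1]
finger_gap: 0.0296
time_s: 13.0
tool_pos: [0.4541, -0.2714, 0.1263]
tcp_rot: [[0.434, 0.901, -0.0], [0.901, -0.434, 0.0], [0.0, -0.0, -1.0]]
force: [-0.0, 0.6, 0.1]
finger_gap: 0.0294
```

```bash
python3 -m inch '0 0 0 -0.6 0;0 0 0 -1.2 0;0 1 -0.6 -0.7 0;0 1.5 -0.9 0 0;0 2.3 -1.3 0 0;0 2.6 -1.4 0 0;0 2.6 -1.4 0 0;0 2.6 -1.4 0 0;0 2.6 -1.4 0 0;0 2.6 -1.4 0 0;0 2.4 -1.4 0 0;0 2.3 -1.4 0 0'
python3 -m inch '0 2 -1.2 0 0;0 1.5 -0.9 0 0;0 1 -0.6 0 0;0 0.6 -0.3 0 0;0 0 0 0 0;0 0 0 0 0;0 0 0 0 0'
python3 - <<'E'
from h import *
np.set_printoptions(precision=4,suppress=True)
st=arm.sense(); R=np.array(st["tcp_rot"]); T=st["tool_pos"];print(T)
s=imaging.snapshot("wrist");save(s,"back")
for d in tip_of("pad",s): print(d["confidence"],R.T@(W(s,d["at"])-T))
t=imaging.snapshot("top")
for l in("label","pad"):
  for d in tip_of(l,t): print(l,d["confidence"],W(t,d["at"]))
print(s["extrinsics"])
E
```

```text
time_s: 14.0
tool_pos: [0.4368, -0.0113, 0.1512]
tcp_rot: [[0.433, 0.901, -0.0], [0.901, -0.433, 0.0], [0.0, -0.0, -1.0]]
force: [0.6, 0.8, -1.3]
finger_gap: 0.0295
time_s: 14.58
tool_pos: [0.4332, 0.0447, 0.1512]
tcp_rot: [[0.434, 0.901, 0.0], [0.901, -0.434, -0.0], [-0.0, 0.0, -1.0]]
force: [0.8, -0.8, -1.3]
finger_gap: 0.0293
[0.4332 0.0447 0.1512]
0.57 [-0.003   0.0017  0.1528]
label 0.96 [ 0.4521 -0.2711  0.0526]
label 0.95 [ 0.2956 -0.3428  0.0471]
label 0.92 [ 0.4317 -0.4212  0.0466]
pad 0.95 [ 0.4335  0.0408 -0.0024]
[[ 0.4348  0.8623  0.2595  0.3672]
 [ 0.9005 -0.4162 -0.1257  0.0777]
 [-0.0004  0.2883 -0.9575  0.2926]
 [ 0.      0.      0.      1.    ]]
```

View pics/back.png

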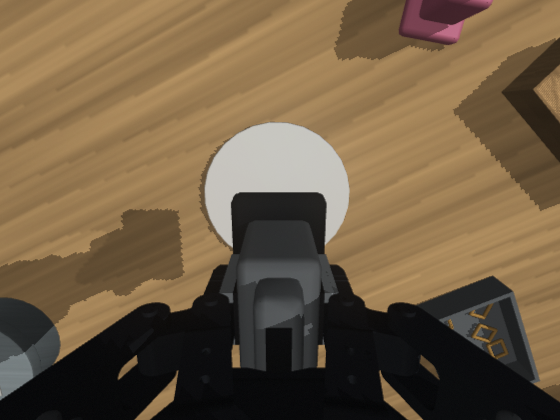

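```bash
python3 -m inch '0 -0.15 0.25 1 0;0 0 0 1.8 0;0 0 0 2 0;0 0 0 2 0;0 0 0 2 0;0 0 0 1.4 0;0 0 0 0.8 0;0 0 0 0.5 0;0 0 0 0.3 0;0 0 0 0.1 0;0 0 0 0 0;0 0 0 0 0'
python3 -m inch '0 0 0 0.1 0;0 0 0 0.05 0;0 0 0 0.05 0;0 0 0 0 0;0 0 0 0 0'
```

```text
time_s: 15.83
tool_pos: [0.4353, 0.0425, 0.0329]
tcp_rot: [[0.434, 0.901, 0.001], [0.901, -0.434, -0.0], [0.0, 0.001, -1.0]]
force: [-0.1, 0.6, -1.9]
finger_gap: 0.0297
time_s: 16.25
tool_pos: [0.4349, 0.0425, 0.0303]
tcp_rot: [[0.434, 0.901, 0.0], [0.901, -0.434, 0.0], [0.0, 0.0, -1.0]]
force: [-0.1, -0.2, -1.2]
finger_gap: 0.0295
```

```bash
python3 -m inch '0 0 0 0.05 0;0 0 0 0.05 0;0 0 0 0.03 0;0 0 0 0 0;0 0 0 0 0'
python3 -m inch '0 0 0 0.03 0;0 0 0 0.03 0;0 0 0 0 0;0 0 0 0 0'
```

```text
time_s: 16.67
tool_pos: [0.4349, 0.0425, 0.029]
tcp_rot: [[0.434, 0.901, -0.0], [0.901, -0.434, -0.0], [-0.0, -0.0, -1.0]]
force: [-0.6, -0.4, -1.2]
finger_gap: 0.0293
time_s: 17.0
tool_pos: [0.4349, 0.0425, 0.0289]
tcp_rot: [[0.434, 0.901, 0.0], [0.901, -0.434, -0.0], [0.0, 0.0, -1.0]]
force: [-2.8, 0.0, 9.3]
finger_gap: 0.0296
```

```bash
python3 -m inch '0.4 0 0 0 0;0.5 0 0 0 0;0.7 0 0 0 0;1 0 0 0 0;1 0 0 0 0;1 0 0 0 0;1 0 0 0 0;1 0 0 0 0' 20
python3 -m inch '1 0 0 -0.5 0;1 0 0 -1.5 0;1 0 0 -2.5 0;1 0 0 -3 0;1 0 0 -3 0;1 0 0 -3 0;1 0 0 -3 0;1 0 0 -2.5 0;1 0 0 -1 0;1 0 0 0 0;1 0 0 0 0'
python3 - <<'E'
from h import *
np.set_printoptions(precision=4,suppress=True)
s=imaging.snapshot("wrist");c=imaging.snapshot("scene")
save({"pixels":np.hstack([s["pixels"][60:360,130:430],cv2.resize(c["pixels"][160:280,250:370],(300,300),interpolation=2)])},"end")
for l in("pad","scanner_center"):
  for x in(s,c):
    for d in tip_of(l,x): print(l,d["confidence"],W(x,d["at"]))
E
```

```text
time_s: 17.67
tool_pos: [0.4349, 0.0425, 0.0283]
tcp_rot: [[0.434, 0.901, -0.0], [0.901, -0.434, 0.0], [-0.0, -0.0, -1.0]]
force: [-0.0, -0.1, -0.1]
finger_gap: 0.0857
time_s: 18.58
tool_pos: [0.4349, 0.0425, 0.2286]
tcp_rot: [[0.434, 0.901, 0.001], [0.901, -0.434, -0.0], [0.0, 0.001, -1.0]]
force: [0.4, 0.3, -0.4]
finger_gap: 0.0855
pad 0.73 [ 0.4326  0.0464 -0.0007]
scanner_center 0.89 [0.3427 0.2267 0.0337]
scanner_center 0.71 [0.4373 0.0458 0.0446]
scanner_center 0.88 [0.3425 0.2262 0.0422]
scanner_center 0.87 [0.4315 0.0428 0.0508]
scanner_center 0.68 [ 0.2689 -0.2174  0.0409]
```

View pics/end.png

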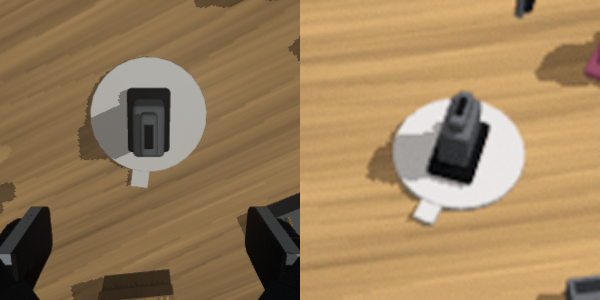

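```bash
python3 -c "
from workcell import job; print(job.finish_job())"
```

```text
the job is handed in; nothing more can be done
None
```

The job is done and handed in at about 19 s of the 48 s allowed. No verdict was reported.

- **Pick and scan:** I gripped the scanner across its 30 mm block at 40 N. I held its window about 6 cm above the middle of the grey round tin's label, long sides parallel to within 1–2°, for about 2.8 s. The measured tool pose did not change during the hold.
- **Return:** I lowered it onto the pad until it touched (about 9 N), opened the fingers and backed the arm 20 cm clear. The last pictures show it standing upright on the pad, within about 2 mm of the centre by the wrist picture.
- **Tin:** I never touched it. After the scan the top camera put its label within about 2 mm of where it was before.
- **Disagreements:** The cameras differed by 3–6 mm on the label and scanner positions. I went by the offset between scanner and label seen in one wrist picture. I took no new picture after the final 2–3 mm correction before the hold.

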